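# Make up the breakfast and supper caddies

## Robot

A 6-joint arm with a two-finger parallel gripper is mounted at the origin on a cart in front of the work surface, level with it; the furniture and walls round the work are solid. World frame = base frame: x ahead of the robot, y to its left, z up, the work surface at z = 0. Lengths are in m, angles in rad, forces in N, time in s.
With the tool pointing down it reaches from about 0.275 to 0.825 m from the base axis. Payload 4.9 kg.
Tool frame: the origin (TCP) lies between the finger pads; the fingertips stand 17 mm ahead of it and the grasp point (between the pads) lies 2 mm behind it; z points along the fingers, y is the line along which they close (so a half turn about z gives the same grasp; the last joint's range is limited). The gripper opens to 85 mm and grips with 20 to 120 N. Pads are 22 mm wide; open, the fingers measure 114 mm over their backs; the gripper's body (76 mm by 85 mm) begins 54 mm behind the grasp point. The pads swing forward as they close: fully open they stand 13 mm farther back than shut.
Start: joints at [-1.282, 0.326, -0.193, 1.052, 0, 1.437], TCP at [0.226, -0.502, 0.248] pointing down, gripper open.
Joint ranges: [-2.65, 2.65], [-0.97, 1.79], [-1.3, 1.35], [-1.93, 2.1], [-1.47, 1.37], [-3.14, 3.14]. Speed limits (rad/s): [2.57, 2.57, 3.14, 3.14, 3.14, 3.14].

## Interface

Orientations are given as a unit quaternion [w, x, y, z].
In Python, from bench import status, vision, env, models gives the robot as it stands.
- The arm moves only by the shell command python3 -m pendant 'ROWS' [OPENING] [FORCE]. ROWS is JSON, a list of rows, each a list of 6 numbers: the shift along the tool's x, y, z normalised to -1 to 1, where 1 is 0.1 m, then the turn, a rotation vector about the tool's x, y, z normalised to -1 to 1, where 1 is pi/4 rad. A call has 1 to 10 rows; each row is the pose to reach, as a shift and turn from the pose commanded when the call began, along the tool's axes at that moment; what a row does not reach only later rows make up. A row lasts 1/10 s, in which the tool goes at most 50 mm and 8.59 degrees, less where a joint would pass 70% of its speed; a pose out of reach is approached as far as the arm can. A call with a number of a shift or a turn outside -1 to 1 is refused whole. A call with a gripper value outside its range is refused whole. OPENING is the closure, from 0 (fully open) to 1 (shut), set as the call begins (- or left out, the last holds). The fingers move at their own pace and stop on an object; FORCE is the grip in N (left out, the last holds). Time passes only in rows, so rows that repeat a pose let the fingers close. It gives the time, the measured TCP pose, the force, the opening and the grip force at its end, in the units of the state.
- status.observe(): the state, without advancing time (a new reading comes with each control period).
- vision.grab_frame(name): name is "scene" or "side" or "wrist"; returns the picture (384x512x3 uint8, red, green, blue); there is no depth.
- vision.camera_params(name): a dict with "K" (3x3 intrinsics, pixels), "rvec" (rotation vector, rad) and "tvec" (3), from world to camera coordinates, as OpenCV has them; the wrist camera has in their place "mount" (4x4, takes a point from camera to tool coordinates, whose origin is the TCP and whose axes are the flange's). Camera axes: x right, y down, z forward; pixel columns grow to the right and rows downward; lengths in m; the calibration is good to about 2 mm. A picture is of the moment at which its call begins: read the wrist's pose just before it. camera_params takes no time and is no camera call.
- env.close_job(): hands the job in; it is judged then, once.
Trained networks look in the newest picture that a camera, given by its name, has taken for a name from the list of things; names that differ only in an ending like _2 or _b are one class to them, and where a whole thing is asked for, a point or a joint stands for the part that bears it (a point fixed in the world has none). Each returns a list of dicts, best first, with "p" (0 to 1); they miss things now and then, are a little off and sometimes report something else, mostly with a low value. They report only what shows in the picture. A call takes as long as a camera call. They do not tell look-alikes from the thing itself.
- models.look_for(query, camera): "pixel" ([row, column] in pixels, amid what is visible of it).
- models.regions_of(query, camera): "region" (384x512 bool, what is visible of it) and "pixel" ([row, column] in pixels, amid what is visible of it).
- models.tip_of(query, camera): "pixel" ([row, column] in pixels: a listed point, or the origin of a listed thing).
The state is a dict: "t": time; "q": joint angles; "qd": joint speeds; "effort": joint torques, N m; "position": TCP position; "tcp_rot": TCP orientation; "contact_force": force on the tool from outside, world axes, zero at the start; "torque": the same for the moment, N m; "grip_width": finger opening in m; "grasp_force": force on a finger pad.
Only numpy, scipy, OpenCV 4.12 (cv2) and the standard library are available. Lean on these libraries where they do the work, as an engineer would, in place of code of your own. Each camera call takes 0.05 s, during which the arm holds its last target. There are 200 camera calls.

## Task

Make up the two food kits for the guests: breakfast in the pale wooden caddy, with the tea carton in the narrow slot and the small brown bottle in the square bay; supper in the blue caddy, with the tin of beans in the wide middle bay, the yellow stock-cube box in the narrow slot and the red-lidded spice jar in the remaining end bay. Stand each thing upright on the floor of its bay. Leave the black-lidded and white-lidded jars and the fish tin where they are.

Things in the scene. Friction and masses are not known exactly. Their poses are not given: they have to be found in the camera images.
- breakfast_caddy: Pale wood open caddy, 124 (its x) x 90 (y) x 36 mm high, loop handles at the ends stick out 16 mm; does not move. Walls 6 mm, inner floor 6 mm up. Two bays, each 78 mm in y, centred at y = 0: square bay 56 mm wide, centre x = -28 mm (brown bottle); narrow slot 50 mm wide, centre x = +31 mm (tea carton). Origin: centre of its underside, z up. 
- supper_caddy: Blue open caddy, 214 (its x) x 90 (y) x 36 mm high, loop handles at the ends stick out 16 mm; does not move. Walls 6 mm, inner floor 6 mm up. Three bays, each 78 mm in y, centred at y = 0: end bay 62 mm wide, centre x = -70 mm (red-lidded jar); middle bay 76 mm, x = +5 mm (tin); narrow slot 52 mm, x = +75 mm (stock-cube box). Origin: centre of its underside, z up. 
- tea_carton: Tea carton, white upper half with a green emblem, green lower half, standing upright: 27 mm thick (its x) x 62 mm broad (its y) x 119 mm high, about 50 g. Grasp across its thickness near the top; it stands in its slot with its x along the caddy's x, either way round. Origin: centre of its underside, z up. 
- vanilla_bottle: Small dark-brown flavouring bottle with red cap and cream label, upright: 33 mm diameter up to 70 mm height (to the touch; the shoulder is modelled straight), then a 22 mm cap; 82 mm high in all, about 60 g. Origin: centre of its underside, z up. 
- red_jar: Glass spice jar with RED lid and dark blue and white label, upright: 45 mm diameter lid and body, 108 mm high (lid 20 mm high), about 110 g. Origin: centre of its underside, z up. 
- bean_tin: Small food tin, red and white label, plain pale metal top, upright: 57 mm diameter x 72 mm high, about 180 g. Origin: centre of its underside, z up. 
- stock_box: Yellow stock-cube box with red band at the top, upright: 31 mm thick (its x) x 50 mm broad (its y) x 126 mm high, about 110 g. Grasp across its thickness near the top; it stands in its slot with its x along the caddy's x, either way round. Origin: centre of its underside, z up. 
- black_jar: Spice jar with BLACK lid (printed olive-brown disc on its top) and green label, 41 mm diameter x 104 mm high; in neither kit, stays where it stands. Origin: centre of its underside, z up. 
- white_jar: Spice jar with WHITE lid (small yellowish print on its top), pale label, 46 mm diameter x 108 mm high; in neither kit, stays where it stands. Origin: centre of its underside, z up. 
- fish_tin: Flat oblong fish tin, gold with a blue lid, 63 x 105 x 24 mm high, lying flat; in neither kit, stays where it lies. Origin: centre of its underside, z up. 
Not all that is in view belongs to the job. Leave any purple look-alike of the tea_carton alone.

How it is judged:
By the outcome, as a careful person would: the job done as asked, in the order asked, and still so for the second after the job is handed in, with the robot touching nothing.
It also fails if it takes over 128 s, if anything falls off the work surface, if the arm or the gripper's body presses on something with over 40 N, if the wrist force passes 120 N, or if a joint passes its speed limit or range.

## Working session

There is one attempt and no reset: what is moved stays moved. The work goes in short steps, Python scripts to look and compute and a shell command to move; the robot and the scene stay as the last step left them, time stands still between calls to the robot, and variables do not carry over. Pictures are saved under pics/ and viewed, at most 14 in all, crops included, and the job is handed in when it is done.

```bash
ls; mkdir -p pics; python3 - <<'E'
from bench import status, vision
import cv2, numpy as np
for n in ("scene","side"):
    im=vision.grab_frame(n); cv2.imwrite(f"pics/{n}0.png",cv2.resize(im[:,:,::-1],(800,600),interpolation=cv2.INTER_CUBIC))
    p=vision.camera_params(n); R=cv2.Rodrigues(np.array(p["rvec"]))[0]; print(n,np.array(p["K"]).round(1).tolist(),(-R.T@np.array(p["tvec"])).round(3),R.round(2).tolist())
print(vision.camera_params("wrist")); print(status.observe())
E
```

```text
pics
scene [[364.4, 0.0, 254.2], [0.0, 364.4, 194.7], [0.0, 0.0, 1.0]] [-0.298  0.657  0.584] [[-0.56, -0.83, 0.0], [-0.39, 0.26, -0.88], [0.73, -0.5, -0.47]]
side [[396.1, 0.0, 253.5], [0.0, 396.1, 194.2], [0.0, 0.0, 1.0]] [ 0.397 -0.814  0.445] [[0.99, -0.16, -0.02], [-0.09, -0.41, -0.91], [0.14, 0.9, -0.42]]
{'K': array([[329.85330207,   0.        , 251.91836551],
       [  0.        , 329.85330207, 194.07925646],
       [  0.        ,   0.        ,   1.        ]]), 'mount': array([[-1.39874170e-06, -9.51828760e-01, -3.06630090e-01,
         7.76709598e-02],
       [ 9.99999982e-01, -6.01497511e-05,  1.82152773e-04,
        -4.29911144e-04],
       [-1.91821972e-04, -3.06630084e-01,  9.51828742e-01,
        -1.26528699e-01],
       [ 0.00000000e+00,  0.00000000e+00,  0.00000000e+00,
         1.00000000e+00]])}
{'t': 0.1, 'q': array([-1.28217095e+00,  3.26861794e-01, -1.93468490e-01,  1.05202044e+00,
        1.54035490e-05,  1.43657579e+00]), 'qd': array([ 0.00180143, -0.00132996,  0.00270537, -0.00106737, -0.00091276,
       -0.0006942 ]), 'effort': array([ 6.50949078e-04, -4.44239080e+01,  2.63038909e+01,  7.86126649e-03,
       -1.25573242e-04, -3.56308689e-07]), 'position': array([ 0.22555902, -0.50107937,  0.24759031]), 'tcp_rot': array([-7.75475209e-04,  9.77733002e-01,  2.09851313e-01, -5.22630083e-05]), 'contact_force': array([ 0.33517531, -0.50923608,  0.29687711]), 'torque': array([-0.02066397,  0.03305577,  0.04190047]), 'grasp_force': 0.0, 'grip_width': 0.08518202820734291}
```

View pics/scene0.png

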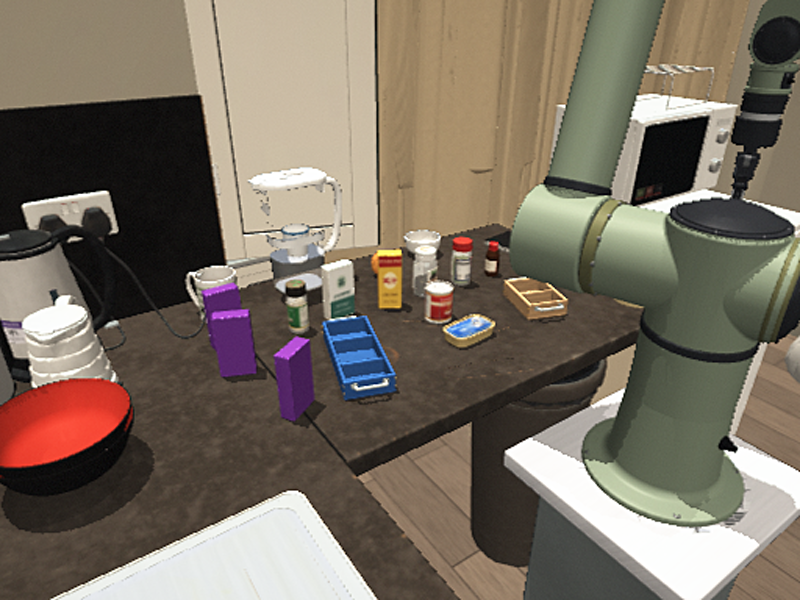

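View pics/side0.png

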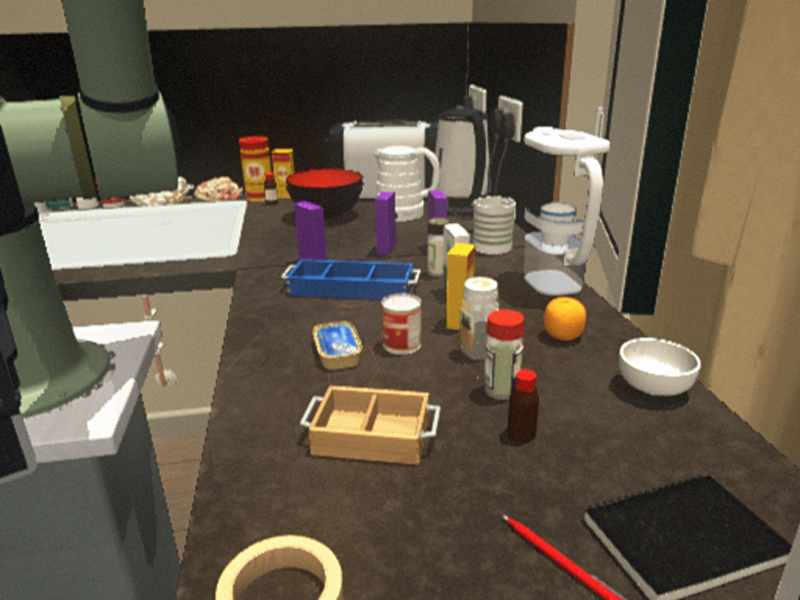

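The scene view (800x600 px) shows the tea carton at (338,290), stock box (389,280), bean tin (438,300), red jar (461,262), bottle (492,258), blue caddy (358,357) and wood caddy (535,297). Purple look-alikes are at (222,310), (232,343) and (294,378). The side view agrees. Next I fit poses from the network masks.

```bash
cat > h.py <<'E'
import numpy as np, cv2
from scipy.optimize import minimize
from scipy.spatial.transform import Rotation as Ro
from bench import status, vision, models
DIM={"breakfast_caddy":("b",.124,.090,.036),"supper_caddy":("b",.214,.090,.036),"tea_carton":("b",.027,.062,.119),
"vanilla_bottle":("c",.033,.022,.082),"red_jar":("c",.045,.045,.108),"bean_tin":("c",.057,.057,.072),"stock_box":("b",.031,.050,.126),
"black_jar":("c",.041,.041,.104),"white_jar":("c",.046,.046,.108),"fish_tin":("b",.063,.105,.024)}
def pts(n,x,y,a,z=0):
    k,*d=DIM[n]; R=Ro.from_euler("z",a).as_matrix()
    if k=="b": P=np.array([[i*d[0]/2,j*d[1]/2,h] for i in(-1,1) for j in(-1,1) for h in(0,d[2])])
    else:
        t=np.linspace(0,2*np.pi,24); top=[(d[0],0),(d[0],d[2])] if d[0]==d[1] else [(d[0],0),(d[0],.065),(d[1],d[2])]
        P=np.concatenate([np.c_[D/2*np.cos(t),D/2*np.sin(t),h+0*t] for D,h in top])
    return P@R.T+[x,y,z]
def cam(n,st=None):
    p=vision.camera_params(n); K=np.array(p["K"])
    if n!="wrist": return K,cv2.Rodrigues(np.array(p["rvec"]))[0],np.array(p["tvec"]).ravel()
    q=st["tcp_rot"]; T=np.eye(4); T[:3,:3]=Ro.from_quat([q[1],q[2],q[3],q[0]]).as_matrix(); T[:3,3]=st["position"]
    W=np.linalg.inv(T@np.array(p["mount"])); return K,W[:3,:3],W[:3,3]
def proj(P,c):
    K,R,t=c; q=(np.atleast_2d(P)@R.T+t)@K.T; return q[:,:2]/q[:,2:]
def ray(px,c,z):  # pixel (col,row) -> world at height z
    K,R,t=c; d=R.T@np.linalg.inv(K)@[px[0],px[1],1]; o=-R.T@t; return o+d*(z-o[2])/d[2]
def iou(m,P,c):
    h=cv2.convexHull((proj(P,c)*16).astype(np.int32)); r=np.zeros((384*1,512),np.uint8)
    cv2.fillPoly(r,[h],255,cv2.LINE_AA,4); r=r/255.; return np.minimum(r,m).sum()/np.maximum(r,m).sum()
def fit(n,views,x0=None):  # views: list of (mask,cam)
    best=None
    if x0 is None:
        m,c=views[0]; r,cc=np.nonzero(m); x0=ray((cc.mean(),r.mean()),c,DIM[n][3]/2)[:2]
    for a in (np.arange(4)*np.pi/4 if DIM[n][0]=="b" else [0]):
        f=lambda v:-sum(iou(m,pts(n,v[0],v[1],v[2] if DIM[n][0]=="b" else 0),c) for m,c in views)
        s=minimize(f,[*x0,a],method="Nelder-Mead",options=dict(initial_simplex=[[*x0,a],[x0[0]+.03,x0[1],a],[x0[0],x0[1]+.03,a],[*x0,a+.4]],xatol=2e-4,fatol=1e-4,maxiter=300))
        if best is None or s.fun<best.fun: best=s
    v=best.x; return v,[round(iou(m,pts(n,*v),c),2) for m,c in views]
E
python3 - <<'E'
from h import *
import pickle
V={}
for cn in("scene","side"):
    im=vision.grab_frame(cn)
    for n in DIM:
        L=models.regions_of(n,cn)
        V[n,cn]=[(d["p"],d["pixel"],d["region"]) for d in L]
        print(cn,n,[(round(d["p"],2),[int(k) for k in d["pixel"]],int(d["region"].sum())) for d in L[:4]])
pickle.dump(V,open("v.pkl","wb"))
for n in DIM:
    views=[(V[n,c][0][2].astype(float),cam(c)) for c in("scene","side") if V[n,c]]
    if views:
        for vs in (views,views[:1],views[1:]):
            if vs: v,i=fit(n,vs); print(n,v.round(4),i)
E
```

```text
scene breakfast_caddy [(0.91, [190, 342], 800)]
scene supper_caddy [(0.98, [228, 228], 1690), (0.4, [183, 217], 711)]
scene tea_carton [(0.94, [192, 142], 400), (0.9, [219, 146], 1011), (0.88, [187, 216], 706), (0.61, [239, 187], 1067)]
scene vanilla_bottle [(0.74, [167, 316], 200), (0.51, [178, 247], 545)]
scene red_jar [(0.84, [165, 295], 407)]
scene bean_tin [(0.6, [191, 280], 451), (0.51, [227, 226], 1742)]
scene stock_box [(0.93, [178, 245], 537), (0.25, [168, 295], 407)]
scene black_jar [(0.94, [197, 186], 445)]
scene white_jar [(0.7, [165, 293], 336), (0.6, [171, 272], 408)]
scene fish_tin [(0.78, [211, 298], 464)]
side breakfast_caddy [(0.63, [269, 237], 3285)]
side supper_caddy [(0.66, [174, 222], 1831), (0.24, [270, 238], 3271)]
side tea_carton [(0.72, [139, 247], 478), (0.71, [149, 197], 677), (0.64, [130, 283], 252), (0.61, [151, 288], 189)]
side vanilla_bottle [(0.6, [261, 334], 736)]
side red_jar [(0.67, [226, 323], 1194)]
side bean_tin [(0.88, [208, 260], 897)]
side stock_box [(0.65, [174, 290], 682)]
side black_jar [(0.85, [158, 277], 422)]
side white_jar [(0.57, [199
[... 1178 characters left out ...]
 [0.6305 0.0414 2.6986] [np.float64(0.8), np.float64(0.69)]
stock_box [0.6252 0.0478 1.3097] [np.float64(0.88)]
stock_box [0.6309 0.0462 2.8005] [np.float64(0.71)]
black_jar [0.6415 0.2564 0.2453] [np.float64(0.84), np.float64(0.71)]
black_jar [ 0.642   0.2571 -0.0121] [np.float64(0.84)]
black_jar [0.6394 0.2595 0.0898] [np.float64(0.72)]
white_jar [ 0.6063 -0.1374 -0.0348] [np.float64(0.68), np.float64(0.36)]
white_jar [ 0.6369 -0.1659  0.049 ] [np.float64(0.76)]
white_jar [ 0.6323 -0.0495  0.2673] [np.float64(0.8)]
fish_tin [ 0.4329 -0.0102  3.1454] [np.float64(0.72), np.float64(0.8)]
fish_tin [ 0.4315 -0.0151  0.4358] [np.float64(0.75)]
fish_tin [ 0.4323 -0.0057 -0.0014] [np.float64(0.8)]
```

```bash
cat >> h.py <<'E'
def pose():
    s=status.observe(); q=s["tcp_rot"]; R=Ro.from_quat([q[1],q[2],q[3],q[0]]).as_matrix(); return s,R
def plan(*wps):  # each waypoint (x,y,z,thx or None): prints the shifts in units per call
    s,R=pose(); p=s["position"]; th=np.arctan2(R[1,0],R[0,0]); print("now",p.round(4),"thx",round(th,3),"q6",s["q"][5].round(2),"t",round(s["t"],2),"w",round(s["grip_width"],4),"gf",round(s["grasp_force"],1),"F",s["contact_force"].round(1))
    for w in wps:
        t2=th if w[3] is None else w[3]; d=np.array(w[:3])-p; dp=(t2-th+np.pi)%(2*np.pi)-np.pi
        M=lambda a:np.array([[np.cos(a),np.sin(a),0],[np.sin(a),-np.cos(a),0],[0,0,-1]])
        n=max(int(np.ceil(max(np.abs(M(th).T@d).max(),np.abs(M(t2).T@d).max())/.0999)),1)
        print("->",np.round(w[:3],4),"calls",n,"dist/call",round(np.linalg.norm(d)/n,3),"| first",(M(th).T@d/n*10).round(3),"turn z",round(-dp/(np.pi/4),3),"rows",int(np.ceil(abs(np.degrees(dp))/8.59)),"| rest",(M(t2).T@d/n*10).round(3)); p=np.array(w[:3]); th=t2
E
python3 -c "
from h import *
plan((.44,0.02,.45,None))"
```

```text
now [ 0.2257 -0.5016  0.2483] thx 0.423 q6 1.44 t 1.2 w 0.0858 gf 0.0 F [ 0.1 -0.7 -0.2]
-> [0.44 0.02 0.45] calls 5 dist/call 0.12 | first [ 0.819 -0.775 -0.403] turn z -0.0 rows 0 | rest [ 0.819 -0.775 -0.403]
```

```bash
R='x'; 
python3 -m pendant '[[0.4,-0.39,-0.2,0,0,0],[0.82,-0.775,-0.4,0,0,0],[0.82,-0.775,-0.4,0,0,0]]' 
python3 -m pendant '[[0.4,-0.39,-0.2,0,0,0],[0.82,-0.775,-0.4,0,0,0],[0.82,-0.775,-0.4,0,0,0]]' 
python3 -m pendant '[[0.4,-0.39,-0.2,0,0,0],[0.82,-0.775,-0.4,0,0,0],[0.82,-0.775,-0.4,0,0,0]]' 
python3 -m pendant '[[0.4,-0.39,-0.2,0,0,0],[0.82,-0.775,-0.4,0,0,0],[0.82,-0.775,-0.4,0,0,0]]' 
python3 -m pendant '[[0.4,-0.39,-0.2,0,0,0],[0.82,-0.775,-0.4,0,0,0],[0.82,-0.775,-0.4,0,0,0],[0.82,-0.775,-0.4,0,0,0],[0.82,-0.775,-0.4,0,0,0]]' 
python3 - <<'E'
from h import *
import pickle
plan()
s=status.observe(); im=vision.grab_frame("wrist"); c=cam("wrist",s)
cv2.imwrite("pics/w0.png",cv2.resize(im[:,:,::-1],(800,600),interpolation=cv2.INTER_CUBIC))
W={}
for n in DIM:
    L=models.regions_of(n,"wrist"); W[n]=[(d["p"],d["pixel"],d["region"]) for d in L]
    print(n,[(round(d["p"],2),[int(k) for k in d["pixel"]],int(d["region"].sum())) for d in L[:4]])
pickle.dump((W,c,im),open("w.pkl","wb"))
E
```

```text
t: 1.5
position: [0.2695, -0.3946, 0.2896]
tcp_rot: [0.0, 0.978, 0.211, 0.0]
contact_force: [-0.2, -0.7, 0.5]
grip_width: 0.0856
grasp_force: 0.0
t: 1.8
position: [0.3126, -0.2906, 0.3299]
tcp_rot: [0.001, 0.977, 0.211, 0.001]
contact_force: [0.4, -1.7, -0.8]
grip_width: 0.0855
grasp_force: 0.0
t: 2.1
position: [0.3557, -0.1863, 0.37]
tcp_rot: [0.001, 0.977, 0.211, 0.001]
contact_force: [0.2, -0.6, -0.7]
grip_width: 0.0853
grasp_force: 0.0
t: 2.4
position: [0.3989, -0.0818, 0.41]
tcp_rot: [0.001, 0.977, 0.212, 0.001]
contact_force: [-0.4, -0.7, -0.3]
grip_width: 0.0855
grasp_force: 0.0
t: 2.9
position: [0.4406, 0.0199, 0.4479]
tcp_rot: [0.0, 0.978, 0.21, -0.0]
contact_force: [-0.6, -0.3, -0.5]
grip_width: 0.0853
grasp_force: 0.0
now [0.4406 0.0199 0.4479] thx 0.424 q6 2.6 t 2.9 w 0.0853 gf 0.0 F [-0.6 -0.3 -0.5]
breakfast_caddy [(0.87, [183, 380], 4294)]
supper_caddy [(0.58, [59, 143], 9337)]
tea_carton [(0.62, [61, 25], 1730), (0.55, [37, 356], 1906)]
vanilla_bottle [(0.61, [103, 460], 858)]
red_jar [(0.87, [70, 417], 1861), (0.3, [95, 294], 1310)]
bean_tin [(0.79, [96, 293], 1296)]
stock_box [(0.55, [12, 291], 1214)]
black_jar [(0.47, [150, 267], 2176)]
white_jar [(0.58, [36, 354], 1831)]
fish_tin [(0.61, [150, 267], 2207)]
```

View pics/w0.png

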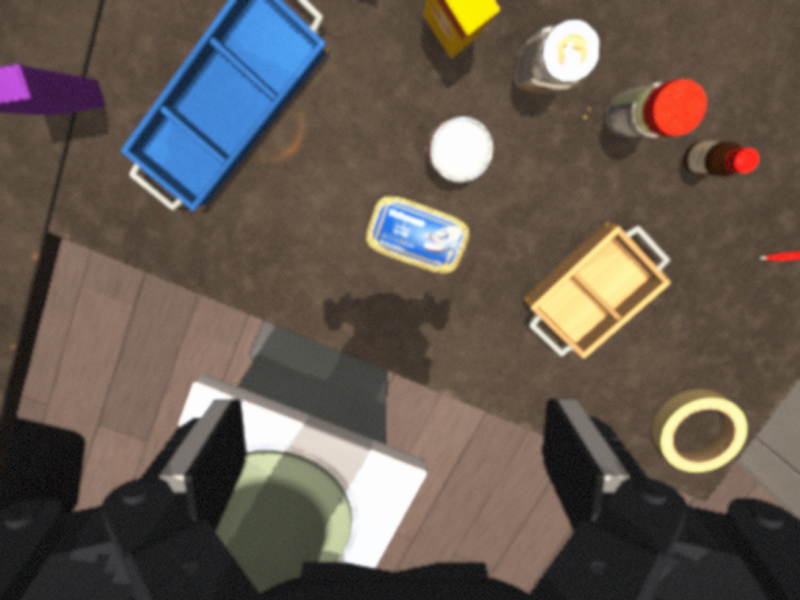

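The wrist view (800x600) shows the blue caddy at (225,100), tin (461,150), white jar (560,55), red jar (660,108), bottle (725,158), wood caddy (598,290), stock box (460,20), fish tin (417,235) and a purple look-alike at (45,90).

Next I refine the caddies and decide which way round each one lies.

```bash
python3 - <<'E'
from h import *
import pickle
W,c,im=pickle.load(open("w.pkl","rb")); V=pickle.load(open("v.pkl","rb"))
op=lambda m:cv2.morphologyEx(m.astype(np.uint8),cv2.MORPH_OPEN,np.ones((7,7),np.uint8)).astype(float)
sep={"breakfast_caddy":[(-56,0),(6,56)],"supper_caddy":[(-101,-39),(-33,43),(49,101)]}
out=[]
for n in ["breakfast_caddy","supper_caddy","bean_tin","vanilla_bottle","red_jar"]:
    v,i=fit(n,[((op if "cad" in n else float)(W[n][0][2]) if "cad" in n else W[n][0][2].astype(float),c)]); print(n,"wrist",v.round(4),i)
    v2,i2=fit(n,[(V[n,k][0][2].astype(float),cam(k)) for k in("scene","side")]+[(op(W[n][0][2]) if "cad" in n else W[n][0][2].astype(float),c)],x0=v[:2]); print("   all",v2.round(4),i2)
    if "cad" in n:
        r,cc=[int(k) for k in W[n][0][1]]; 
        for a in (0,np.pi):
            S=5; big=cv2.resize(im[:,:,::-1],None,fx=S,fy=S,interpolation=cv2.INTER_CUBIC)
            for lo,hi in sep[n]:
                Q=np.array([[lo,-39],[hi,-39],[hi,39],[lo,39]])/1000; A=v[2]+a; Rz=np.array([[np.cos(A),-np.sin(A)],[np.sin(A),np.cos(A)]])
                P=np.c_[Q@Rz.T+v[:2],np.full(4,.036)]; u=proj(P,c)*S+S/2
                cv2.polylines(big,[u.astype(np.int32)],True,(0,255,0),2)
            y0=min(max(r*S-300,0),384*S-600); x0=max(cc*S-(450 if "su" in n else 300),0); cr=big[y0:y0+750,x0:x0+1000]; out.append(cv2.resize(cr,(400,300)))
cv2.imwrite("pics/ov.png",np.vstack([np.hstack(out[:2]),np.hstack(out[2:])]))
E
```

```text
breakfast_caddy wrist [ 0.453  -0.2207 -0.3362] [np.float64(0.93)]
   all [ 0.4538 -0.2216  2.8232] [np.float64(0.9), np.float64(0.9), np.float64(0.92)]
supper_caddy wrist [ 0.4746  0.2216 -0.3072] [np.float64(0.96)]
   all [0.4736 0.221  2.8059] [np.float64(0.9), np.float64(0.89), np.float64(0.96)]
bean_tin wrist [ 0.5257 -0.0097  0.1349] [np.float64(0.92)]
   all [ 0.5275 -0.0102  0.1905] [np.float64(0.87), np.float64(0.89), np.float64(0.91)]
vanilla_bottle wrist [ 0.6252 -0.2537  0.1958] [np.float64(0.84)]
   all [ 0.6267 -0.255  -0.1522] [np.float64(0.84), np.float64(0.82), np.float64(0.83)]
red_jar wrist [ 0.632  -0.158   0.0649] [np.float64(0.91)]
   all [ 0.6327 -0.1596  0.1362] [np.float64(0.87), np.float64(0.84), np.float64(0.9)]
```

View pics/ov.png

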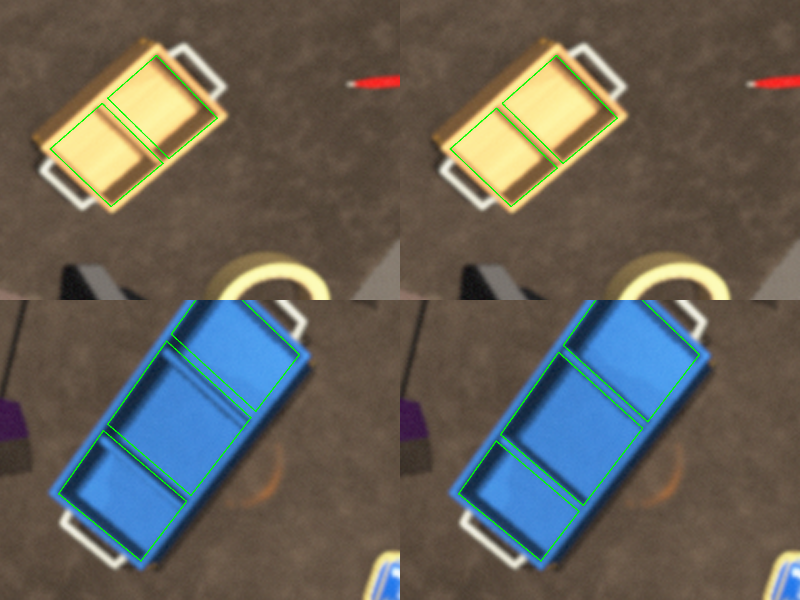

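The right-hand overlays match for both caddies: the blue narrow slot and the wood narrow slot both lie towards the robot. That gives yaws of about 2.83 and 2.81. Next I look closely at the tea carton and stock box.

```bash
python3 - <<'E'
from h import *
import pickle
V=pickle.load(open("v.pkl","rb"))
print(fit("tea_carton",[(V["tea_carton","scene"][2][2].astype(float),cam("scene"))]))
plan((.62,.09,.36,1.17))
E
```

```text
(array([0.65021274, 0.15866897, 2.67961942]), [np.float64(0.9)])
now [0.4405 0.0198 0.4483] thx 0.422 q6 2.6 t 3.45 w 0.0854 gf 0.0 F [ 0.  -0.3  0.9]
-> [0.62 0.09 0.36] calls 2 dist/call 0.106 | first [0.962 0.047 0.441] turn z -0.952 rows 5 | rest [0.673 0.689 0.441]
```

Tea carton candidates, in scene network pixels (row, col): [192,142], [219,146] and [239,187] are purple, and [187,216] is white above and green below. The last one fits the description. I'll confirm it from the wrist.

```bash

python3 -m pendant '[[0.4,0.02,0.2,0,0,-0.19],[0.7,0.03,0.3,0,0,-0.38],[0.96,0.05,0.44,0,0,-0.57],[0.96,0.05,0.44,0,0,-0.76],[0.96,0.05,0.44,0,0,-0.95],[0.96,0.05,0.44,0,0,-0.95]]' >/dev/null
python3 -m pendant '[[0.3,0.3,0.2,0,0,0],[0.67,0.69,0.44,0,0,0],[0.67,0.69,0.44,0,0,0],[0.67,0.69,0.44,0,0,0],[0.67,0.69,0.44,0,0,0]]' 
python3 - <<'E'
from h import *
import pickle
s=status.observe(); im=vision.grab_frame("wrist"); c=cam("wrist",s); V=pickle.load(open("v.pkl","rb"))
cv2.imwrite("pics/w1.png",cv2.resize(im[:,:,::-1],(800,600),interpolation=cv2.INTER_CUBIC))
W={}
for n in ["tea_carton","stock_box"]:
    L=models.regions_of(n,"wrist"); W[n]=[(d["p"],d["pixel"],d["region"]) for d in L]
    for d in L[:3]:
        print(n,round(d["p"],2),d["pixel"],d["region"].sum(),im[d["region"]].mean(0).round(),*fit(n,[(d["region"].astype(float),c)]))
pickle.dump((W,c,im),open("w1.pkl","wb")); plan()
E
```

```text
t: 4.55
position: [0.6193, 0.0893, 0.361]
tcp_rot: [0.0, 0.834, 0.551, -0.0]
contact_force: [-0.6, -0.1, 0.9]
grip_width: 0.0854
grasp_force: 0.0
tea_carton 0.71 [90.2, 255.8] 1567 [235. 236. 226.] [0.65103791 0.15928597 0.08891681] [np.float64(0.94)]
tea_carton 0.47 [96.0, 114.5] 12189 [ 55. 104. 161.] [ 0.44296437  0.23366352 -0.02126269] [np.float64(0.35)]
stock_box 0.94 [181.7, 273.5] 1747 [190. 160.   6.] [0.62903544 0.04593988 2.64986574] [np.float64(0.93)]
now [0.6193 0.0891 0.3623] thx 1.168 q6 2.0 t 4.7 w 0.0854 gf 0.0 F [-0.5 -1.6  0.6]
```

View pics/w1.png

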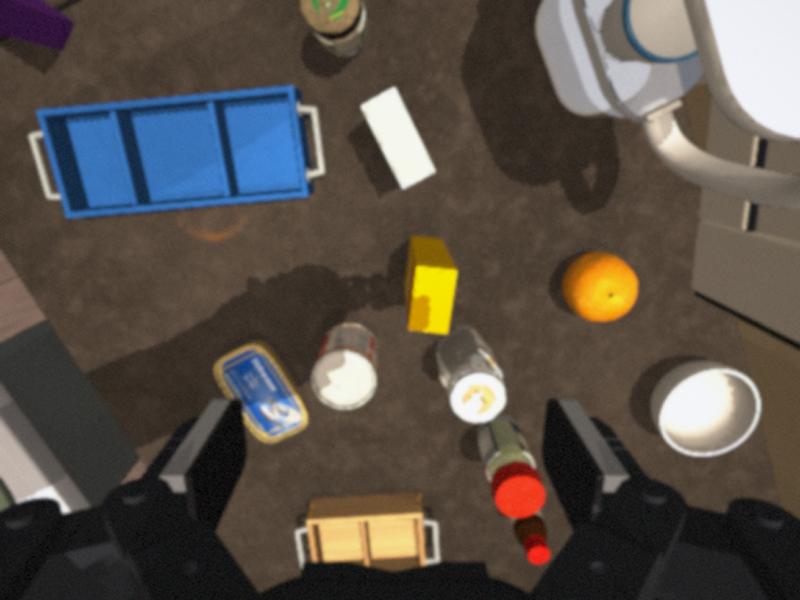

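The view shows the white-topped tea carton upright at (398,138), the yellow stock box at (433,290), and the purple look-alike off at (35,20). I'll confirm the tea carton in one crop and compute its top-face rectangle.

```bash
python3 - <<'E'
from h import *
import pickle
W,c,im=pickle.load(open("w1.pkl","rb"))
m=W["tea_carton"][0][2].astype(np.uint8); k=cv2.findContours(m,0,1)[0][0][:,0]+.0
T=np.array([ray(p,c,.119)[:2] for p in k]); print("tea top rect",cv2.minAreaRect(T.astype(np.float32)*1000))
m=((im[:,:,0]>200)&(im[:,:,1]>180)&(im[:,:,2]<90)).astype(np.uint8); k=max(cv2.findContours(m,0,1)[0],key=cv2.contourArea)[:,0]
T=np.array([ray(p,c,.126)[:2] for p in k]); print("stock top rect",cv2.minAreaRect(T.astype(np.float32)*1000))
for z in(.2,.28): print("handle",z,ray((660*.64,115*.64),c,z).round(3),ray((540*.64,30*.64),c,z).round(3))
sc=vision.grab_frame("scene"); cv2.imwrite("pics/tea.png",cv2.resize(sc[150:220,170:270,::-1],(800,560),interpolation=cv2.INTER_CUBIC))
plan((.651,.159,.2,1.63),(.651,.159,.097,None))
E
```

```text
tea top rect ((651.3517456054688, 159.19281005859375), (28.86418342590332, 62.64533233642578), 4.744149684906006)
stock top rect ((630.3392333984375, 45.89723205566406), (49.40174865722656, 29.250049591064453), 60.73374938964844)
handle 0.2 [0.782 0.117 0.2  ] [0.737 0.18  0.2  ]
handle 0.28 [0.745 0.129 0.28 ] [0.712 0.175 0.28 ]
now [0.6194 0.0891 0.3622] thx 1.168 q6 2.0 t 4.75 w 0.0854 gf 0.0 F [ 0.5 -0.9  0.1]
-> [0.651 0.159 0.2  ] calls 2 dist/call 0.09 | first [0.383 0.008 0.811] turn z -0.588 rows 4 | rest [0.339 0.178 0.811]
-> [0.651 0.159 0.097] calls 2 dist/call 0.052 | first [0.    0.    0.515] turn z -0.0 rows 0 | rest [0.    0.    0.515]
```

View pics/tea.png

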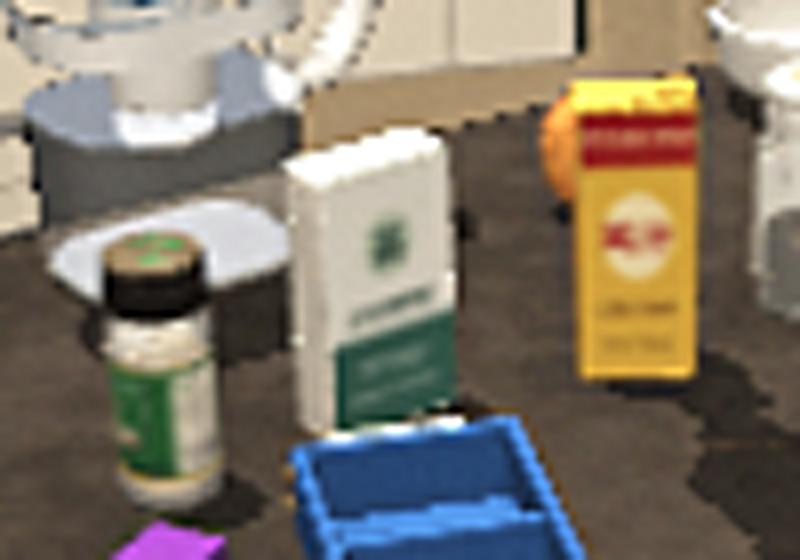

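```bash
python3 - <<'E'
from h import *
import pickle
W,c,im=pickle.load(open("w1.pkl","rb")); s=cam("side"); k=.64
for px in [(527,285),(580,285),(555,295)]: print("base",ray((px[0]*k,px[1]*k),s,0).round(3))
# triangulate lid-left tip & handle between side and wrist: print side ray at several z
for z in(.2,.24,.28,.32):
  print(z,"side lid L/R",ray((526*k,138*k),s,z).round(3),ray((608*k,142*k),s,z).round(3),"handle low",ray((598*k,270*k),s,z).round(3),"wrist lid corner",ray((700*k,100*k),c,z).round(3))
for px in [(250,180),(335,172),(280,290)]: print("scene",[ray((px[0]*k,px[1]*k),cam("scene"),z).round(3)[:2] for z in (0,.24,.28)])
E
```

```text
base [0.789 0.164 0.   ]
base [0.882 0.144 0.   ]
base [0.821 0.112 0.   ]
0.2 side lid L/R [0.894 0.493 0.2  ] [1.039 0.403 0.2  ] handle low [ 0.699 -0.253  0.2  ] wrist lid corner [0.803 0.116 0.2  ]
0.24 side lid L/R [0.813 0.28  0.24 ] [0.934 0.204 0.24 ] handle low [ 0.65  -0.345  0.24 ] wrist lid corner [0.782 0.122 0.24 ]
0.28 side lid L/R [0.732 0.067 0.28 ] [0.829 0.006 0.28 ] handle low [ 0.601 -0.436  0.28 ] wrist lid corner [0.76  0.129 0.28 ]
0.32 side lid L/R [ 0.651 -0.147  0.32 ] [ 0.725 -0.193  0.32 ] handle low [ 0.552 -0.528  0.32 ] wrist lid corner [0.739 0.135 0.32 ]
scene [array([ 1.746, -0.072]), array([0.906, 0.228]), array([0.766, 0.278])]
scene [array([ 1.671, -0.392]), array([0.862, 0.039]), array([0.727, 0.111])]
scene [array([0.825, 0.217]), array([0.364, 0.398]), array([0.287, 0.428])]
```

The crop confirms a white upper half with a green emblem and a green lower half, so this is the tea carton. Moving in to grasp.

```bash

python3 -m pendant '[[0.2,0,0.4,0,0,-0.18],[0.38,0.01,0.81,0,0,-0.36],[0.38,0.01,0.81,0,0,-0.54],[0.38,0.01,0.81,0,0,-0.615],[0.38,0.01,0.81,0,0,-0.615]]' >/dev/null
python3 -m pendant '[[0.2,0.1,0.4,0,0,0],[0.335,0.185,0.81,0,0,0],[0.335,0.185,0.81,0,0,0],[0.335,0.185,0.81,0,0,0],[0.335,0.185,0.81,0,0,0]]' 0.2
python3 - <<'E'
from h import *
plan((.651,.159,.097,1.653))
E
```

```text
t: 5.75
position: [0.6525, 0.1585, 0.2011]
tcp_rot: [0.001, 0.678, 0.735, 0.001]
contact_force: [-0.1, 0.2, 0.6]
grip_width: 0.0685
grasp_force: 0.0
now [0.6525 0.1585 0.2011] thx 1.651 q6 1.62 t 5.75 w 0.0685 gf 0.0 F [-0.1  0.2  0.6]
-> [0.651 0.159 0.097] calls 2 dist/call 0.052 | first [ 0.003 -0.007  0.52 ] turn z -0.003 rows 1 | rest [ 0.003 -0.007  0.52 ]
```

```bash

python3 -m pendant '[[0,0,0.3,0,0,0],[0.01,-0.01,0.52,0,0,0]]' >/dev/null
python3 -m pendant '[[0,0,0.3,0,0,0],[0,0,0.51,0,0,0],[0,0,0.51,0,0,0],[0,0,0.51,0,0,0]]' 
python3 -m pendant '[[0,0,0,0,0,0],[0,0,0,0,0,0],[0,0,0,0,0,0],[0,0,0,0,0,0],[0,0,0,0,0,0],[0,0,0,0,0,0]]' 1 35
python3 -m pendant '[[0,0,-0.4,0,0,0],[0,0,-0.8,0,0,0],[0,0,-0.8,0,0,0]]'  
python3 - <<'E'
from h import *
plan((.62,.11,.255,None),(.4202,-.2098,.25,1.24))
E
```

```text
t: 6.35
position: [0.6516, 0.1595, 0.0975]
tcp_rot: [0.001, 0.678, 0.735, 0.001]
contact_force: [0.3, 0.5, 0.9]
grip_width: 0.0686
grasp_force: 0.0
t: 6.95
position: [0.6515, 0.16, 0.0968]
tcp_rot: [0.001, 0.678, 0.735, 0.001]
contact_force: [0.0, -0.5, 7.0]
grip_width: 0.0256
grasp_force: 35.1
t: 7.25
position: [0.6537, 0.1605, 0.1816]
tcp_rot: [0.003, 0.678, 0.735, 0.004]
contact_force: [1.2, 0.8, -0.3]
grip_width: 0.0257
grasp_force: 34.8
now [0.6537 0.1605 0.1816] thx 1.652 q6 1.62 t 7.25 w 0.0257 gf 34.8 F [ 1.2  0.8 -0.3]
-> [0.62  0.11  0.255] calls 1 dist/call 0.095 | first [-0.476 -0.377 -0.734] turn z -0.0 rows 0 | rest [-0.476 -0.377 -0.734]
-> [ 0.4202 -0.2098  0.25  ] calls 4 dist/call 0.094 | first [-0.756 -0.563  0.013] turn z 0.525 rows 3 | rest [-0.918 -0.213  0.013]
```

```bash

python3 -m pendant '[[-0.1,-0.1,-0.4,0,0,0],[-0.48,-0.38,-0.74,0,0,0],[-0.48,-0.38,-0.74,0,0,0]]' >/dev/null
python3 -m pendant '[[-0.37,-0.28,0,0,0,0.18],[-0.75,-0.56,0,0,0,0.35],[-0.75,-0.56,0,0,0,0.525],[-0.75,-0.56,0,0,0,0.525]]' >/dev/null
python3 -m pendant '[[-0.45,-0.1,0,0,0,0],[-0.92,-0.21,0,0,0,0]]' >/dev/null
python3 -m pendant '[[-0.45,-0.1,0,0,0,0],[-0.92,-0.21,0,0,0,0]]' >/dev/null
python3 -m pendant '[[-0.45,-0.1,0,0,0,0],[-0.92,-0.21,0,0,0,0],[-0.92,-0.21,0,0,0,0],[-0.92,-0.21,0,0,0,0],[-0.92,-0.21,0,0,0,0]]'
python3 - <<'E'
from h import *
plan((.4202,-.2098,.16,1.24),(.4202,-.2098,.105,1.24))
E
```

```text
t: 8.85
position: [0.4181, -0.2098, 0.2489]
tcp_rot: [-0.0, 0.813, 0.582, 0.0]
contact_force: [0.9, -0.6, -0.3]
grip_width: 0.0256
grasp_force: 35.0
now [ 0.4181 -0.2098  0.2489] thx 1.243 q6 1.28 t 8.85 w 0.0256 gf 35.0 F [ 0.9 -0.6 -0.3]
-> [ 0.4202 -0.2098  0.16  ] calls 1 dist/call 0.089 | first [0.007 0.02  0.889] turn z 0.003 rows 1 | rest [0.007 0.02  0.889]
-> [ 0.4202 -0.2098  0.105 ] calls 1 dist/call 0.055 | first [0.   0.   0.55] turn z -0.0 rows 0 | rest [0.   0.   0.55]
```

```bash

python3 -m pendant '[[0,0.01,0.45,0,0,0],[0,0.02,0.89,0,0,0],[0,0.02,0.89,0,0,0]]' >/dev/null
python3 -m pendant '[[0,0,0.3,0,0,0],[0,0,0.45,0,0,0],[0,0,0.55,0,0,0],[0,0,0.55,0,0,0],[0,0,0.55,0,0,0]]'
python3 -m pendant '[[0,0,0,0,0,0],[0,0,0,0,0,0],[0,0,0,0,0,0]]' 0.45
python3 -m pendant '[[0,0,-0.2,0,0,0],[0,0,-0.6,0,0,0],[0,0,-1,0,0,0],[0,0,-1,0,0,0]]' 0.3
python3 - <<'E'
from h import *
im=vision.grab_frame("side"); cv2.imwrite("pics/s1.png",cv2.resize(im[150:310,120:380,::-1],(780,480),interpolation=cv2.INTER_CUBIC))
plan((.58,-.24,.25,1.24))
E
```

```text
t: 9.65
position: [0.4201, -0.2115, 0.1064]
tcp_rot: [0.001, 0.814, 0.581, 0.0]
contact_force: [0.8, -0.1, -0.8]
grip_width: 0.0255
grasp_force: 35.0
t: 9.95
position: [0.4196, -0.2118, 0.106]
tcp_rot: [0.001, 0.814, 0.581, 0.0]
contact_force: [0.9, 0.6, 0.2]
grip_width: 0.0469
grasp_force: 0.0
t: 10.35
position: [0.422, -0.2135, 0.2105]
tcp_rot: [0.004, 0.814, 0.581, 0.002]
contact_force: [0.3, -0.2, 0.1]
grip_width: 0.0599
grasp_force: 0.0
now [ 0.4209 -0.2127  0.2081] thx 1.24 q6 1.28 t 10.4 w 0.0596 gf 0.0 F [1.2 0.9 0.5]
-> [ 0.58 -0.24  0.25] calls 2 dist/call 0.083 | first [ 0.13   0.797 -0.21 ] turn z -0.001 rows 1 | rest [ 0.13   0.797 -0.21 ]
```

View pics/s1.png

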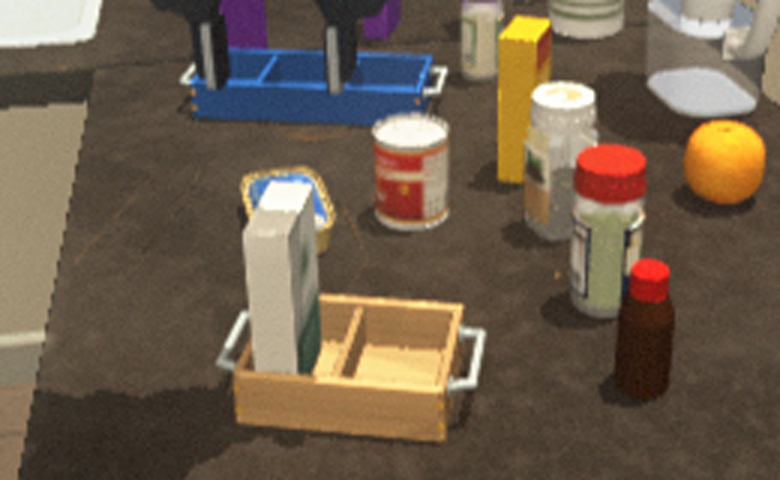

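The side crop shows the tea carton upright in the narrow slot, with the bottle at (645,330) and red jar at (608,235) still standing. Next is the bottle.

```bash
python3 -c "
from h import *
plan((.626,-.2545,.17,1.24),(.626,-.2545,.056,1.24))"
```

```text
now [ 0.4209 -0.2127  0.2081] thx 1.24 q6 1.28 t 10.4 w 0.0596 gf 0.0 F [1.2 0.9 0.5]
-> [ 0.626  -0.2545  0.17  ] calls 3 dist/call 0.071 | first [0.091 0.692 0.127] turn z -0.001 rows 1 | rest [0.09  0.692 0.127]
-> [ 0.626  -0.2545  0.056 ] calls 2 dist/call 0.057 | first [0.   0.   0.57] turn z -0.0 rows 0 | rest [0.   0.   0.57]
```

```bash

python3 -m pendant '[[0.05,0.35,0,0,0,0],[0.09,0.69,0,0,0,0]]' >/dev/null
python3 -m pendant '[[0.05,0.35,0,0,0,0],[0.09,0.69,0.1,0,0,0]]' >/dev/null
python3 -m pendant '[[0.05,0.35,0.1,0,0,0],[0.09,0.69,0.28,0,0,0],[0.09,0.69,0.28,0,0,0],[0.09,0.69,0.28,0,0,0],[0.09,0.69,0.28,0,0,0]]' 
python3 -c "
from h import *
plan((.626,-.2545,.056,1.24))"
```

```text
t: 11.3
position: [0.6226, -0.253, 0.1669]
tcp_rot: [-0.001, 0.814, 0.581, -0.0]
contact_force: [0.5, 0.3, 0.5]
grip_width: 0.06
grasp_force: 0.0
now [ 0.6226 -0.253   0.1669] thx 1.239 q6 1.41 t 11.3 w 0.06 gf 0.0 F [0.5 0.3 0.5]
-> [ 0.626  -0.2545  0.056 ] calls 2 dist/call 0.055 | first [-0.002  0.019  0.555] turn z -0.001 rows 1 | rest [-0.002  0.019  0.555]
```

```bash

python3 -m pendant '[[0,0.02,0.3,0,0,0],[0,0.035,0.55,0,0,0]]' >/dev/null
python3 -m pendant '[[0,0,0.3,0,0,0],[0,0,0.55,0,0,0],[0,0,0.56,0,0,0],[0,0,0.56,0,0,0]]' 
python3 -m pendant '[[0,0,0,0,0,0],[0,0,0,0,0,0],[0,0,0,0,0,0],[0,0,0,0,0,0],[0,0,0,0,0,0]]' 1 35
python3 -m pendant '[[0,0,-0.4,0,0,0],[0,0,-0.9,0,0,0],[0,0,-0.9,0,0,0],[0,0,-0.9,0,0,0]]'  
python3 - <<'E'
from h import *
plan((.4826,-.2313,.14,1.24),(.4826,-.2313,.063,1.24))
E
```

```text
t: 11.9
position: [0.6265, -0.2544, 0.0574]
tcp_rot: [0.0, 0.814, 0.581, 0.0]
contact_force: [0.2, -0.0, 0.2]
grip_width: 0.06
grasp_force: 0.0
t: 12.4
position: [0.6281, -0.2551, 0.0587]
tcp_rot: [0.002, 0.814, 0.581, 0.001]
contact_force: [-1.0, -0.0, 6.7]
grip_width: 0.0321
grasp_force: 34.3
t: 12.8
position: [0.6284, -0.2551, 0.1489]
tcp_rot: [0.002, 0.814, 0.581, 0.001]
contact_force: [0.7, -0.9, -1.9]
grip_width: 0.0322
grasp_force: 34.9
now [ 0.6284 -0.2551  0.1489] thx 1.24 q6 1.41 t 12.8 w 0.0322 gf 34.9 F [ 0.7 -0.9 -1.9]
-> [ 0.4826 -0.2313  0.14  ] calls 2 dist/call 0.074 | first [-0.124 -0.728  0.044] turn z -0.0 rows 1 | rest [-0.124 -0.728  0.044]
-> [ 0.4826 -0.2313  0.063 ] calls 1 dist/call 0.077 | first [0.   0.   0.77] turn z -0.0 rows 0 | rest [0.   0.   0.77]
```

```bash

python3 -m pendant '[[-0.06,-0.36,0,0,0,0],[-0.125,-0.73,0,0,0,0]]' >/dev/null
python3 -m pendant '[[-0.06,-0.36,0,0,0,0],[-0.125,-0.73,0,0,0,0],[-0.125,-0.73,0,0,0,0],[-0.125,-0.73,0,0,0,0],[-0.125,-0.73,0,0,0,0]]' 
python3 - <<'E'
from h import *
plan((.4826,-.2313,.066,1.24))
E
```

```text
t: 13.5
position: [0.4816, -0.2308, 0.146]
tcp_rot: [0.0, 0.814, 0.581, 0.0]
contact_force: [0.2, -0.3, -0.6]
grip_width: 0.0319
grasp_force: 35.0
now [ 0.4816 -0.2308  0.146 ] thx 1.24 q6 1.32 t 13.5 w 0.0319 gf 35.0 F [ 0.2 -0.3 -0.6]
-> [ 0.4826 -0.2313  0.066 ] calls 1 dist/call 0.08 | first [-0.001  0.011  0.8  ] turn z -0.0 rows 1 | rest [-0.001  0.011  0.8  ]
```

```bash

python3 -m pendant '[[0,0.01,0.35,0,0,0],[0,0.01,0.6,0,0,0],[0,0.01,0.75,0,0,0],[0,0.01,0.79,0,0,0],[0,0.01,0.79,0,0,0],[0,0.01,0.79,0,0,0]]'
python3 -m pendant '[[0,0,0,0,0,0],[0,0,0,0,0,0],[0,0,0,0,0,0]]' 0.45
python3 -m pendant '[[0,0,-0.2,0,0,0],[0,0,-0.6,0,0,0],[0,0,-1,0,0,0],[0,0,-1,0,0,0]]' 0.1
python3 - <<'E'
from h import *
plan((.5265,-.010,.17,1.24),(.5265,-.010,.052,1.24))
E
```

```text
t: 14.1
position: [0.4828, -0.2313, 0.0679]
tcp_rot: [0.001, 0.814, 0.581, 0.0]
contact_force: [-1.2, -0.1, -0.3]
grip_width: 0.0322
grasp_force: 35.0
t: 14.4
position: [0.4822, -0.2311, 0.068]
tcp_rot: [0.001, 0.814, 0.581, 0.0]
contact_force: [-0.9, 0.5, 0.3]
grip_width: 0.0469
grasp_force: 0.0
t: 14.8
position: [0.4849, -0.2329, 0.173]
tcp_rot: [0.005, 0.814, 0.581, 0.002]
contact_force: [0.9, -0.6, -0.1]
grip_width: 0.0769
grasp_force: 0.0
now [ 0.4849 -0.2329  0.173 ] thx 1.24 q6 1.32 t 14.8 w 0.0769 gf 0.0 F [ 0.9 -0.6 -0.1]
-> [ 0.5265 -0.01    0.17  ] calls 3 dist/call 0.076 | first [ 0.748 -0.111  0.01 ] turn z -0.0 rows 1 | rest [ 0.748 -0.11   0.01 ]
-> [ 0.5265 -0.01    0.052 ] calls 2 dist/call 0.059 | first [0.   0.   0.59] turn z -0.0 rows 0 | rest [0.   0.   0.59]
```

```bash

python3 -m pendant '[[0.37,-0.05,0,0,0,0],[0.75,-0.11,0,0,0,0]]' 0 >/dev/null
python3 -m pendant '[[0.37,-0.05,0,0,0,0],[0.75,-0.11,0,0,0,0]]' >/dev/null
python3 -m pendant '[[0.37,-0.05,0,0,0,0],[0.75,-0.11,0,0,0,0],[0.75,-0.11,0,0,0,0],[0.75,-0.11,0,0,0,0]]' 
python3 -c "
from h import *
s=status.observe(); im=vision.grab_frame('wrist'); c=cam('wrist',s)
d=models.regions_of('bean_tin','wrist')
for k in d[:2]: print(k['p'],k['pixel'],*fit('bean_tin',[(k['region'].astype(float),c)]))
plan((.5265,-.010,.051,1.24))"
```

```text
t: 15.6
position: [0.5234, -0.0067, 0.1669]
tcp_rot: [0.0, 0.813, 0.582, -0.0]
contact_force: [-0.4, 1.0, 0.2]
grip_width: 0.0856
grasp_force: 0.0
0.9 [193.5, 258.9] [ 0.52681114 -0.00984885  0.12860359] [np.float64(0.97)]
now [ 0.5235 -0.0081  0.167 ] thx 1.239 q6 1.75 t 15.7 w 0.0856 gf 0.0 F [ 0.4 -0.9  0.6]
-> [ 0.5265 -0.01    0.051 ] calls 2 dist/call 0.058 | first [-0.004  0.017  0.58 ] turn z -0.002 rows 1 | rest [-0.004  0.017  0.58 ]
```

```bash

python3 -m pendant '[[0,0.02,0.3,0,0,0],[0,0.035,0.58,0,0,0]]' >/dev/null
python3 -m pendant '[[0,0,0.3,0,0,0],[0,0,0.58,0,0,0],[0,0,0.58,0,0,0],[0,0,0.58,0,0,0]]' 
python3 -m pendant '[[0,0,0,0,0,0],[0,0,0,0,0,0],[0,0,0,0,0,0],[0,0,0,0,0,0],[0,0,0,0,0,0]]' 1 45
python3 -m pendant '[[0,0,-0.4,0,0,0],[0,0,-0.9,0,0,0],[0,0,-0.9,0,0,0],[0,0,-0.9,0,0,0]]'  
python3 - <<'E'
from h import *
plan((.4695,.2229,.145,1.258),(.4695,.2229,.058,1.258))
E
```

```text
t: 16.3
position: [0.5266, -0.0095, 0.0513]
tcp_rot: [-0.0, 0.815, 0.58, -0.001]
contact_force: [0.7, 0.3, 0.6]
grip_width: 0.0852
grasp_force: 0.0
t: 16.8
position: [0.5284, -0.0089, 0.0531]
tcp_rot: [0.001, 0.814, 0.581, 0.001]
contact_force: [-1.3, -0.4, 5.2]
grip_width: 0.0563
grasp_force: 47.1
t: 17.2
position: [0.5283, -0.0086, 0.1432]
tcp_rot: [0.002, 0.814, 0.581, 0.002]
contact_force: [-0.0, -0.8, -2.2]
grip_width: 0.0562
grasp_force: 49.1
now [ 0.5283 -0.0086  0.1432] thx 1.24 q6 1.75 t 17.2 w 0.0562 gf 49.1 F [-0.  -0.8 -2.2]
-> [0.4695 0.2229 0.145 ] calls 3 dist/call 0.08 | first [ 0.666 -0.436 -0.006] turn z -0.023 rows 1 | rest [ 0.674 -0.424 -0.006]
-> [0.4695 0.2229 0.058 ] calls 1 dist/call 0.087 | first [0.   0.   0.87] turn z -0.0 rows 0 | rest [0.   0.   0.87]
```

```bash

python3 -m pendant '[[0.33,-0.2,0,0,0,-0.02],[0.67,-0.43,0,0,0,-0.02]]' >/dev/null
python3 -m pendant '[[0.33,-0.2,0,0,0,0],[0.67,-0.42,0,0,0,0]]' >/dev/null
python3 -m pendant '[[0.33,-0.2,0,0,0,0],[0.67,-0.42,0,0,0,0],[0.67,-0.42,0,0,0,0],[0.67,-0.42,0,0,0,0],[0.67,-0.42,0,0,0,0]]' 
python3 - <<'E'
from h import *
plan((.4695,.2229,.060,1.258))
E
```

```text
t: 18.1
position: [0.4694, 0.2214, 0.1404]
tcp_rot: [-0.0, 0.81, 0.587, -0.001]
contact_force: [0.5, 0.0, -1.8]
grip_width: 0.056
grasp_force: 49.1
now [0.4694 0.2214 0.1404] thx 1.255 q6 2.19 t 18.1 w 0.056 gf 49.1 F [ 0.5  0.  -1.8]
-> [0.4695 0.2229 0.06  ] calls 1 dist/call 0.08 | first [ 0.014 -0.004  0.804] turn z -0.004 rows 1 | rest [ 0.014 -0.004  0.804]
```

```bash

python3 -m pendant '[[0.01,0,0.35,0,0,0],[0.01,0,0.6,0,0,0],[0.01,0,0.75,0,0,0],[0.01,0,0.81,0,0,0],[0.01,0,0.81,0,0,0],[0.01,0,0.81,0,0,0]]'
python3 -m pendant '[[0,0,0,0,0,0],[0,0,0,0,0,0],[0,0,0,0,0,0],[0,0,0,0,0,0]]' 0.1
python3 -m pendant '[[0,0,-0.2,0,0,0],[0,0,-0.6,0,0,0],[0,0,-1,0,0,0],[0,0,-1,0,0,0]]'
python3 - <<'E'
from h import *
plan((.630,.046,.21,1.07),(.63,.046,.105,1.07))
E
```

```text
t: 18.7
position: [0.4709, 0.2225, 0.0606]
tcp_rot: [0.0, 0.81, 0.587, 0.0]
contact_force: [-0.9, 0.7, -1.0]
grip_width: 0.0564
grasp_force: 49.3
t: 19.1
position: [0.4703, 0.2233, 0.0605]
tcp_rot: [0.0, 0.809, 0.587, 0.0]
contact_force: [-1.0, 0.4, -0.0]
grip_width: 0.0767
grasp_force: 0.0
t: 19.5
position: [0.4737, 0.2245, 0.1655]
tcp_rot: [0.002, 0.809, 0.587, 0.005]
contact_force: [1.8, -0.0, -0.1]
grip_width: 0.0772
grasp_force: 0.0
now [0.4737 0.2245 0.1655] thx 1.256 q6 2.19 t 19.5 w 0.0772 gf 0.0 F [ 1.8 -0.  -0.1]
-> [0.63  0.046 0.21 ] calls 3 dist/call 0.08 | first [-0.404  0.68  -0.148] turn z 0.236 rows 2 | rest [-0.272  0.743 -0.148]
-> [0.63  0.046 0.105] calls 2 dist/call 0.052 | first [0.    0.    0.525] turn z -0.0 rows 0 | rest [0.    0.    0.525]
```

```bash

python3 -m pendant '[[-0.1,0.15,-0.3,0,0,0.1],[-0.4,0.6,-0.5,0,0,0.236],[-0.4,0.68,-0.5,0,0,0.236]]' 0.15 >/dev/null
python3 -m pendant '[[-0.14,0.37,0,0,0,0],[-0.27,0.74,0,0,0,0]]' >/dev/null
python3 -m pendant '[[-0.14,0.37,0,0,0,0],[-0.27,0.74,0,0,0,0],[-0.27,0.74,0,0,0,0],[-0.27,0.74,0,0,0,0]]' 
python3 -c "
from h import *
s=status.observe(); im=vision.grab_frame('wrist'); c=cam('wrist',s)
d=models.regions_of('stock_box','wrist')
for k in d[:2]: print(k['p'],k['pixel'],*fit('stock_box',[(k['region'].astype(float),c)],x0=(.63,.046)))
m=((im[:,:,0]>190)&(im[:,:,1]>160)&(im[:,:,2]<90)).astype(np.uint8); k=max(cv2.findContours(m,0,1)[0],key=cv2.contourArea)[:,0]
T=np.array([ray(p,c,.126)[:2] for p in k]); print('stock top rect',cv2.minAreaRect(T.astype(np.float32)*1000))
plan((.63,.046,.105,1.07))"
```

```text
t: 20.4
position: [0.6259, 0.0452, 0.2086]
tcp_rot: [-0.001, 0.861, 0.509, -0.001]
contact_force: [-1.2, -0.3, -0.4]
grip_width: 0.0727
grasp_force: 0.0
0.74 [191.9, 258.0] [0.62962523 0.04550667 2.61727512] [np.float64(0.95)]
0.31 [270.2, 306.9] [ 0.63163156 -0.0338507   2.73428873] [np.float64(0.77)]
stock top rect ((630.5257568359375, 46.218318939208984), (50.70351791381836, 30.86772918701172), 61.27867889404297)
now [0.6252 0.0465 0.2093] thx 1.071 q6 2.03 t 20.5 w 0.0728 gf 0.0 F [-1.1  0.1 -0.1]
-> [0.63  0.046 0.105] calls 2 dist/call 0.052 | first [0.009 0.022 0.522] turn z 0.001 rows 1 | rest [0.009 0.022 0.522]
```

```bash

python3 -m pendant '[[0.01,0.03,0.3,0,0,0],[0.01,0.045,0.52,0,0,0]]' >/dev/null
python3 -m pendant '[[0,0,0.3,0,0,0],[0,0,0.52,0,0,0],[0,0,0.52,0,0,0],[0,0,0.52,0,0,0]]' 
python3 -m pendant '[[0,0,0,0,0,0],[0,0,0,0,0,0],[0,0,0,0,0,0],[0,0,0,0,0,0],[0,0,0,0,0,0],[0,0,0,0,0,0]]' 1 40
python3 -m pendant '[[0,0,-0.4,0,0,0],[0,0,-0.9,0,0,0],[0,0,-1,0,0,0],[0,0,-1,0,0,0]]'  
python3 - <<'E'
from h import *
plan((.403,.2445,.225,1.258))
E
```

```text
t: 21.1
position: [0.6301, 0.0454, 0.1066]
tcp_rot: [-0.0, 0.86, 0.51, -0.0]
contact_force: [1.2, 0.4, 1.1]
grip_width: 0.0731
grasp_force: 0.0
t: 21.7
position: [0.6315, 0.0445, 0.1077]
tcp_rot: [0.0, 0.86, 0.51, 0.001]
contact_force: [-1.6, 0.4, 6.3]
grip_width: 0.0298
grasp_force: 39.9
t: 22.1
position: [0.6325, 0.0442, 0.2091]
tcp_rot: [0.002, 0.86, 0.51, 0.002]
contact_force: [0.4, -0.2, -1.1]
grip_width: 0.0294
grasp_force: 40.1
now [0.6325 0.0442 0.2091] thx 1.07 q6 2.03 t 22.1 w 0.0294 gf 40.1 F [ 0.4 -0.2 -1.1]
-> [0.403  0.2445 0.225 ] calls 3 dist/call 0.102 | first [ 0.218 -0.991 -0.053] turn z -0.24 rows 2 | rest [ 0.4   -0.933 -0.053]
```

```bash

python3 -m pendant '[[0.1,-0.4,-0.05,0,0,-0.12],[0.2,-0.8,-0.1,0,0,-0.24],[0.22,-0.99,-0.1,0,0,-0.24],[0.22,-0.99,-0.1,0,0,-0.24]]' >/dev/null
python3 -m pendant '[[0.18,-0.4,0,0,0,0],[0.35,-0.8,0,0,0,0],[0.4,-0.93,0,0,0,0]]' >/dev/null
python3 -m pendant '[[0.18,-0.4,0,0,0,0],[0.35,-0.8,0,0,0,0],[0.4,-0.93,0,0,0,0],[0.4,-0.93,0,0,0,0],[0.4,-0.93,0,0,0,0],[0.4,-0.93,0,0,0,0]]' 
python3 - <<'E'
from h import *
plan((.403,.2445,.17,1.258),(.403,.2445,.1145,1.258))
E
```

```text
t: 23.4
position: [0.4034, 0.2438, 0.216]
tcp_rot: [0.0, 0.809, 0.588, 0.0]
contact_force: [-0.5, -0.3, -1.8]
grip_width: 0.0293
grasp_force: 40.5
now [0.4034 0.2438 0.216 ] thx 1.257 q6 2.27 t 23.4 w 0.0293 gf 40.5 F [-0.5 -0.3 -1.8]
-> [0.403  0.2445 0.17  ] calls 1 dist/call 0.046 | first [ 0.005 -0.006  0.46 ] turn z -0.002 rows 1 | rest [ 0.005 -0.006  0.46 ]
-> [0.403  0.2445 0.1145] calls 1 dist/call 0.056 | first [0.    0.    0.555] turn z -0.0 rows 0 | rest [0.    0.    0.555]
```

```bash

python3 -m pendant '[[0,0,0.3,0,0,0],[0,0,0.6,0,0,0],[0.01,0,0.85,0,0,0],[0.01,0,0.95,0,0,0],[0.01,0,1,0,0,0],[0.01,0,1,0,0,0],[0.01,0,1,0,0,0]]'
python3 -m pendant '[[0,0,0.01,0,0,0],[0,0,0.01,0,0,0],[0,0,0.01,0,0,0],[0,0,0.01,0,0,0]]' 0.4
python3 -m pendant '[[0,0,-0.2,0,0,0],[0,0,-0.6,0,0,0],[0,0,-1,0,0,0],[0,0,-1,0,0,0]]' 0.2
python3 - <<'E'
from h import *
im=vision.grab_frame("scene"); cv2.imwrite("pics/sc2.png",cv2.resize(im[130:290,190:390,::-1],(750,600),interpolation=cv2.INTER_CUBIC))
plan((.6,-.12,.23,1.24))
E
```

```text
t: 24.1
position: [0.4034, 0.2456, 0.1172]
tcp_rot: [0.0, 0.809, 0.588, 0.001]
contact_force: [-0.5, -0.2, -0.9]
grip_width: 0.0295
grasp_force: 40.4
t: 24.5
position: [0.4025, 0.2456, 0.1156]
tcp_rot: [0.0, 0.808, 0.589, 0.0]
contact_force: [-0.0, -0.2, -0.4]
grip_width: 0.0511
grasp_force: 0.0
t: 24.9
position: [0.4054, 0.2468, 0.2204]
tcp_rot: [0.001, 0.808, 0.589, 0.005]
contact_force: [-0.1, 0.9, -0.1]
grip_width: 0.0682
grasp_force: 0.0
now [0.4042 0.2463 0.2179] thx 1.259 q6 2.27 t 24.95 w 0.0678 gf 0.0 F [-2.1  0.2 -0.7]
-> [ 0.6  -0.12  0.23] calls 4 dist/call 0.104 | first [-0.721  0.747 -0.03 ] turn z 0.024 rows 1 | rest [-0.707  0.76  -0.03 ]
```

View pics/sc2.png

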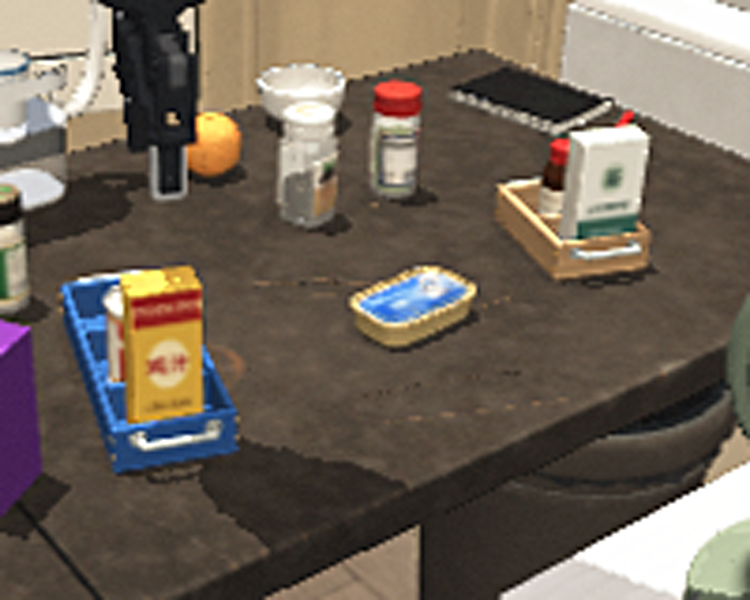

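The scene crop shows all four items upright in their bays, with the red jar at (397,140) still to go. The white and black jars and the fish tin haven't moved. Now the red jar.

```bash

python3 -m pendant '[[-0.3,0.3,0,0,0,0],[-0.6,0.65,0,0,0,0],[-0.77,0.85,0,0,0,0]]' >/dev/null
python3 -m pendant '[[-0.3,0.3,0,0,0,0],[-0.6,0.65,0,0,0,0],[-0.77,0.85,0,0,0,0]]' >/dev/null
python3 -m pendant '[[-0.3,0.3,0,0,0,0],[-0.6,0.65,0,0,0,0],[-0.77,0.85,0,0,0,0]]' >/dev/null
python3 -m pendant '[[-0.3,0.3,0,0,0,0],[-0.6,0.65,0,0,0,0],[-0.77,0.85,0,0,0,0],[-0.77,0.85,0,0,0,0],[-0.77,0.85,0,0,0,0]]' 
python3 -c "
from h import *
s=status.observe(); im=vision.grab_frame('wrist'); c=cam('wrist',s)
d=models.regions_of('red_jar','wrist')
for k in d[:2]: print(k['p'],k['pixel'],im[k['region']].mean(0).round(),*fit('red_jar',[(k['region'].astype(float),c)]))
plan((.6325,-.159,.08,1.258))"
```

```text
t: 26.35
position: [0.6303, -0.1521, 0.2132]
tcp_rot: [-0.001, 0.809, 0.588, -0.001]
contact_force: [-0.8, 1.1, -0.7]
grip_width: 0.0685
grasp_force: 0.0
0.76 [194.7, 255.4] [183.  64.  42.] [ 0.63264501 -0.15792443  0.03359452] [np.float64(0.94)]
now [ 0.6302 -0.151   0.2142] thx 1.259 q6 1.53 t 26.45 w 0.0684 gf 0.0 F [0.  0.7 0.5]
-> [ 0.6325 -0.159   0.08  ] calls 2 dist/call 0.067 | first [-0.035  0.023  0.671] turn z 0.002 rows 1 | rest [-0.035  0.023  0.671]
```

```bash

python3 -m pendant '[[-0.03,0.02,0.3,0,0,0],[-0.06,0.04,0.67,0,0,0],[-0.06,0.04,0.67,0,0,0]]' >/dev/null
python3 -m pendant '[[0,0,0.3,0,0,0],[0,0,0.67,0,0,0],[0,0,0.67,0,0,0],[0,0,0.67,0,0,0]]' 
python3 -m pendant '[[0,0,0,0,0,0],[0,0,0,0,0,0],[0,0,0,0,0,0],[0,0,0,0,0,0],[0,0,0,0,0,0],[0,0,0,0,0,0]]' 1 40
python3 -m pendant '[[0,0,-0.4,0,0,0],[0,0,-0.9,0,0,0],[0,0,-1,0,0,0]]'  
python3 -m pendant '[[0,0,-0.3,0,0,0],[0,0,-0.5,0,0,0],[0,0,-0.5,0,0,0]]'  
python3 - <<'E'
from h import *
plan((.5409,.1998,.23,1.258))
E
```

```text
t: 27.15
position: [0.6331, -0.1583, 0.0825]
tcp_rot: [-0.0, 0.808, 0.589, -0.0]
contact_force: [0.2, -0.2, -0.3]
grip_width: 0.0684
grasp_force: 0.0
t: 27.75
position: [0.6348, -0.1595, 0.0842]
tcp_rot: [0.002, 0.808, 0.589, 0.001]
contact_force: [0.1, -0.0, 6.8]
grip_width: 0.0437
grasp_force: 39.9
t: 28.05
position: [0.6366, -0.1603, 0.1888]
tcp_rot: [0.005, 0.808, 0.589, 0.003]
contact_force: [0.8, -1.0, 0.0]
grip_width: 0.0437
grasp_force: 41.5
t: 28.35
position: [0.635, -0.1597, 0.2351]
tcp_rot: [0.003, 0.808, 0.589, 0.002]
contact_force: [1.6, 0.5, -1.7]
grip_width: 0.0442
grasp_force: 41.4
now [ 0.635  -0.1597  0.2351] thx 1.258 q6 1.52 t 28.35 w 0.0442 gf 41.4 F [ 1.6  0.5 -1.7]
-> [0.5409 0.1998 0.23  ] calls 4 dist/call 0.093 | first [ 0.783 -0.5    0.013] turn z 0.001 rows 1 | rest [ 0.783 -0.501  0.013]
```

```bash

python3 -m pendant '[[0.4,-0.25,0,0,0,0],[0.78,-0.5,0,0,0,0]]' >/dev/null
python3 -m pendant '[[0.4,-0.25,0,0,0,0],[0.78,-0.5,0,0,0,0]]' >/dev/null
python3 -m pendant '[[0.4,-0.25,0,0,0,0],[0.78,-0.5,0,0,0,0]]' >/dev/null
python3 -m pendant '[[0.4,-0.25,0,0,0,0],[0.78,-0.5,0,0,0,0],[0.78,-0.5,0,0,0,0],[0.78,-0.5,0,0,0,0],[0.78,-0.5,0,0,0,0]]' 
python3 - <<'E'
from h import *
plan((.5409,.1998,.15,1.258),(.5409,.1998,.091,1.258))
E
```

```text
t: 29.45
position: [0.5386, 0.1985, 0.2305]
tcp_rot: [0.0, 0.809, 0.588, -0.001]
contact_force: [1.1, -0.3, -0.2]
grip_width: 0.0435
grasp_force: 41.5
now [0.5386 0.1985 0.2305] thx 1.258 q6 2.11 t 29.45 w 0.0435 gf 41.5 F [ 1.1 -0.3 -0.2]
-> [0.5409 0.1998 0.15  ] calls 1 dist/call 0.081 | first [0.019 0.018 0.805] turn z -0.0 rows 1 | rest [0.019 0.018 0.805]
-> [0.5409 0.1998 0.091 ] calls 1 dist/call 0.059 | first [0.   0.   0.59] turn z -0.0 rows 0 | rest [0.   0.   0.59]
```

```bash

python3 -m pendant '[[0.01,0.01,0.4,0,0,0],[0.02,0.02,0.8,0,0,0],[0.02,0.02,0.8,0,0,0]]' >/dev/null
python3 -m pendant '[[0,0,0.25,0,0,0],[0,0,0.45,0,0,0],[0,0,0.55,0,0,0],[0,0,0.585,0,0,0],[0,0,0.585,0,0,0]]'
python3 -m pendant '[[0,0,0.01,0,0,0],[0,0,0.01,0,0,0],[0,0,0.01,0,0,0],[0,0,0.01,0,0,0]]' 0.25
python3 -m pendant '[[0,0,-0.2,0,0,0],[0,0,-0.6,0,0,0],[0,0,-1,0,0,0],[0,0,-1,0,0,0]]'
python3 -m pendant '[[-0.4,0,-0.3,0,0,0],[-0.8,0,-0.6,0,0,0],[-1,0,-0.8,0,0,0],[-1,0,-0.8,0,0,0]]'
python3 -m pendant '[[-0.4,0,-0.3,0,0,0],[-0.8,0,-0.6,0,0,0],[-1,0,-0.8,0,0,0],[-1,0,-0.8,0,0,0],[-1,0,-0.8,0,0,0]]'
python3 - <<'E'
from h import *
a=cv2.resize(vision.grab_frame("scene")[130:280,190:390,::-1],(400,300),interpolation=cv2.INTER_CUBIC)
b=cv2.resize(vision.grab_frame("side")[120:320,140:400,::-1],(400,300),interpolation=cv2.INTER_CUBIC)
w=cv2.resize(vision.grab_frame("wrist")[:,:,::-1],(400,300),interpolation=cv2.INTER_AREA)
cv2.imwrite("pics/fin.png",np.vstack([np.hstack([a,b]),np.hstack([w,w*0])]))
E
```

```text
t: 30.25
position: [0.5419, 0.2003, 0.0935]
tcp_rot: [0.0, 0.809, 0.588, 0.0]
contact_force: [-0.5, 0.4, -1.0]
grip_width: 0.044
grasp_force: 41.6
t: 30.65
position: [0.5416, 0.2007, 0.0923]
tcp_rot: [0.0, 0.808, 0.589, 0.0]
contact_force: [0.1, 0.1, 0.4]
grip_width: 0.0639
grasp_force: 0.0
t: 31.05
position: [0.5448, 0.2016, 0.1978]
tcp_rot: [0.002, 0.808, 0.589, 0.005]
contact_force: [0.9, 0.1, 0.4]
grip_width: 0.0639
grasp_force: 0.0
t: 31.45
position: [0.5115, 0.1036, 0.2746]
tcp_rot: [0.002, 0.809, 0.587, 0.002]
contact_force: [0.3, -0.9, -0.3]
grip_width: 0.0641
grasp_force: 0.0
t: 31.95
position: [0.4801, 0.0108, 0.3508]
tcp_rot: [-0.0, 0.809, 0.588, 0.0]
contact_force: [0.3, 0.0, -0.4]
grip_width: 0.0642
grasp_force: 0.0
```

View pics/fin.png

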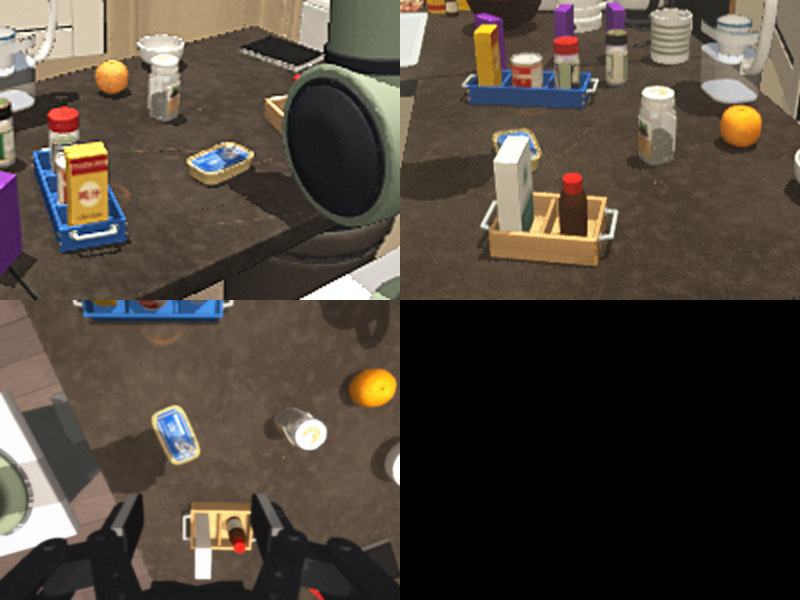

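The final views show all five items upright in the correct bays, the distractors unmoved and the gripper clear. Handing in.

```bash
python3 -c "
from bench import env
print(env.close_job())"
```

```text
the job is handed in; nothing more can be done
None
```

Both food kits are made up as asked and the job is handed in: all five items stand upright in their bays, the two jars and the fish tin were left alone, and it took about 32 s of the 128 s allowed.

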